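# Set a key box's blank click dial by feel and push its bolt home

## Task

Unlock the grey key box on the bench: set its blank round dial to the third click clockwise from its anticlockwise end stop, then push the steel bolt beside it fully down and let go. Take the dial to its stop gently so that the stop does not bend, do not press the bolt with the dial on any other click or the lock-out trips, and leave the other things on the bench and on the box where they are.

Things in the scene. Friction and masses are not known exactly. Their poses are not given: they have to be found in the camera images.
- key_box: Grey steel key box fixed to the bench, 220 (x) x 260 (y) x 80 high (mm), with a pale lock plate on its top. Origin: centre of its underside; at yaw 0 its x points away from the robot, y to the robot's left. The dial's axis stands at (0, +30) mm and the bolt's axis at (0, -55) mm in its frame. Place and yaw vary.
- dial_grip (a point): Point on the dial's vertical axis at the height to grip, 108 mm above the bench; fixed to the box, it does not turn with the dial. The dial: a plain round black fluted knob, 51 mm diameter, no mark, side from 85 to 128 mm above the bench, over a round plate 58 mm wide, top at 84 mm. Its angle is not measured. It starts on an unknown click, not the third.
- dial_top (a point): Centre of the dial's top, 128 mm up, fixed to the box. Seven rests, 0 (at the anticlockwise stop) to 6, unevenly spaced 18 to 28 degrees, so felt: leaving a rest the dial resists (0.2-0.35 N m), less towards half-way, then pulls ahead into the next rest, where the moment swings back to resisting. Let go off a rest, it springs to the nearer one. First click clockwise (seen from above) from the stop: 1.
- stop_pin (a joint): Hidden pin of the anticlockwise stop, in rad: 0 when sound. It is met about 3 degrees past rest 0 (the dial springs back to rest 0 when let go): the moment then rises steeply and does not swing back. The pin gives way at more than about 1 N m. The clockwise stop, about 3 degrees past rest 6, is solid.
- bolt (a joint): Steel push-bolt in the top of the box, in m: 0 standing proud (as it starts), 0.010 fully down. It slides straight down with about 4 N of friction and stays where it is left.
- bolt_top (a point): Centre of the bolt's flat round top, 19 mm diameter; 92 mm above the bench at the start, 82 mm when fully down (box top 80 mm).
- lockout (a joint): Hidden lock-out ring under the lid, in m: 0 when set. If the bolt is pushed with the dial anywhere but on its third click, the bolt goes down hardly harder but pushes the ring down with it after about 2 mm, for good.
- padlock_a: Brass padlock lying on the far left corner of the box's top, body 36 x 30 x 14 mm; origin under its body. Leave alone.
- padlock_b: Brass padlock lying on the bench to the left of the box, body 36 x 30 x 14 mm; origin under its body. Leave alone.
- oil: Small capped bottle, 38 mm diameter, 90 mm high, standing to the right of the box; origin under it. Leave alone.
- driver: Screwdriver lying to the left of the box; origin on its underside. Leave alone.
- brush: Brush lying to the right of the box; origin on its underside. Leave alone.
- torch: Black torch, 130 mm long, 34 mm thick, lying behind the box; origin on its underside. Leave alone.

How it is judged:
At the end, for the whole second after the job is handed in: The bolt is down by more than 8.5 of its 10 mm and at rest, the lock-out ring is still up (less than 3 mm down; it stays up only if the dial was on its third click), and the dial's stop pin is unbent (less than 0.06 rad) (value of joint bolt above 0.0085 m and value of joint lockout below 0.003 m and value of joint stop_pin below 0.06 rad and velocity of joint bolt below 0.01 m/s); the robot touches nothing.
It fails at once if the lock-out trips (bolt pushed with the dial off its third click) (value of joint lockout above 0.003 m).
It fails at once if the dial's stop pin is bent (value of joint stop_pin above 0.06 rad).
It fails at once if one of the other things on the bench or box is shifted by more than 20 mm or knocked over (distance of any of padlock_a, padlock_b, oil, driver, brush, torch from where it was at the start of the episode above 0.02 m or angle between oil's own z axis and vertical above 0.5 rad).
It also fails if it takes over 72 s, if anything falls off the work surface, if the arm or the gripper's body presses on something with over 40 N, if the wrist force passes 120 N, or if a joint passes its speed limit or range.

## Robot

A 7-joint arm with a two-finger parallel gripper is mounted at the origin on the work surface. World frame = base frame: x ahead of the robot, y to its left, z up, the work surface at z = 0. Lengths are in m, angles in rad, forces in N, time in s.
With the tool pointing down it reaches from about 0.4 to 0.85 m from the base axis. Payload 4.5 kg.
Tool frame: the origin (TCP) lies midway between the tips of the shut fingers; the grasp point (between the pads) lies 19 mm behind it; z points along the fingers, y is the line along which they close (so a half turn about z gives the same grasp; the last joint's range is limited). The gripper opens to 88 mm and grips with 3 to 60 N. Pads are 18 mm wide; open, the fingers measure 123 mm over their backs; the gripper's body (75 mm by 187 mm) begins 45 mm behind the grasp point.
Start: joints at [1.197, 0.689, -0.195, 1.565, 0.157, 0.902, -0.215], TCP at [0.248, -0.574, 0.239] pointing down, gripper open.
Joint ranges: [-3.01, 3.01], [-0.46, 2.08], [-1.47, 1.51], [0.13, 2.56], [-1, 4.14], [0.04, 2.09], [-2.66, 2.66]. Speed limits (rad/s): [2.57, 2.57, 3.14, 3.14, 3.14, 3.14, 3.14].

## Interface

Orientations are given as a rotation vector (axis times angle).
In Python, from workcell import status, camera, job gives the robot as it stands.
- The arm moves only by the tool arm_command, never from a script. Its arguments are lists of equal length, an entry for each row: "delta_pos": the shift along the world's x, y, z in mm, a list of three; "spin": the turn about the world's z in degrees. In form: {"delta_pos": [[x, y, z], ...], "spin": [spin, ...]}. A call has 1 to 10 rows; each row is the pose to reach, as a shift and turn from the pose commanded when the call began; what a row does not reach only later rows make up. A row lasts 1/12 s, in which the tool goes at most 41.7 mm and 7.16 degrees, less where a joint would pass 70% of its speed; a pose out of reach is approached as far as the arm can. A call with a gripper value outside its range is refused whole. "gripper" is the opening, from 0 (shut) to 1 (fully open), set as the call begins (left out, the last holds). The fingers move at their own pace and stop on an object; "force" is the grip in N (left out, the last holds). Time passes only in rows, so rows that repeat a pose let the fingers close. It gives the time, the measured TCP pose, the force, the opening and the grip force at its end, in the units of the state.
- status.get_state(): the state, without advancing time (a new reading comes with each control period).
- camera(name): name is "scene" or "top" or "wrist"; returns a dict with "color" (384x512x3 uint8, red, green, blue), "K" (3x3 intrinsics, pixels), "rvec" (rotation vector, rad) and "tvec" (3), from world to camera coordinates, as OpenCV has them. Camera axes: x right, y down, z forward; pixel columns grow to the right and rows downward; lengths in m; the calibration is good to about 2 mm. A picture is of the moment at which its call begins. There is no depth.
- job.hand_in(): hands the job in; it is judged then, once.
The state is a dict: "time_s": time; "q": joint angles; "dq": joint speeds; "joint_torque": joint torques, N m; "position": TCP position; "tcp_rot": TCP orientation; "wrist_force": force on the tool from outside, world axes, zero at the start; "wrist_torque": the same for the moment, N m; "width": finger opening in m; "grasp_force": force on a finger pad.
Only numpy, scipy, OpenCV 4.12 (cv2) and the standard library are available. Lean on these libraries where they do the work, as an engineer would, in place of code of your own. Each camera call takes 0.05 s, during which the arm holds its last target. There are 200 camera calls.

## Working session

There is one attempt and no reset: what is moved stays moved. The work goes in short steps, Python scripts to look and compute and a tool call to move; the robot and the scene stay as the last step left them, time stands still between calls to the robot, and variables do not carry over. Pictures are saved under pics/ and viewed, at most 10 in all, crops included, and the job is handed in when it is done.

Besides the shell and the picture viewer there is one more tool, called after ">>>" as name([rows], argument=value, ...), one row to a line, values as JSON. arm_command: Moves the arm, as the interface text tells. Its arguments: {"type":"object","properties":{"delta_pos":{"type":"array","items":{"type":"array","items":{"type":"number"}}},"spin":{"type":"array","items":{"type":"number"}},"gripper":{"type":"number"},"force":{"type":"number"}},"required":["delta_pos","spin"]}

```bash
mkdir -p pics; python3 - <<'E'
from workcell import status, camera
import cv2,json,numpy as np
for n in("scene","top"):
    c=camera(n);cv2.imwrite(f"pics/{n}0.png",cv2.resize(c["color"][:,:,::-1],(800,600)))
    np.savez(f"{n}0.npz",**c);print(c["K"].tolist(),c["rvec"],c["tvec"])
print(status.get_state())
E
```

```text
[[350.4008670415297, 0.0, 261.3450862250604], [0.0, 350.4008670415297, 190.54520849160681], [0.0, 0.0, 1.0]] [ 2.06289413  1.32851668 -0.50966484] [-0.30602154 -0.31089127  1.45933079]
[[449.0756451969562, 0.0, 253.63379274127317], [0.0, 449.0756451969562, 190.42674612131572], [0.0, 0.0, 1.0]] [ 2.13172903 -2.11976951  0.21995872] [0.05457754 0.5978834  1.06400822]
{'time_s': 0.1, 'q': array([ 1.1967876 ,  0.68987719, -0.19455134,  1.56623617,  0.15730016,
        0.90247378, -0.21511392]), 'dq': array([ 0.00081003, -0.00401546, -0.00013288, -0.00405534, -0.0012698 ,
        0.00090533,  0.00117952]), 'joint_torque': array([-4.11344648e-03, -5.28495705e+01, -1.27170146e+00, -1.53838509e+01,
       -5.25780057e-02,  1.96996378e-03,  5.30614579e-05]), 'position': array([ 0.24763032, -0.57324327,  0.23800635]), 'tcp_rot': array([-3.07496761e+00, -6.35973976e-01,  6.56228892e-04]), 'wrist_force': array([ 0.2122563 , -0.58151628,  0.18997124]), 'wrist_torque': array([-0.00781333, -0.00022604,  0.01586778]), 'grasp_force': 0.0, 'width': 0.08842115212878458}
```

View pics/top0.png

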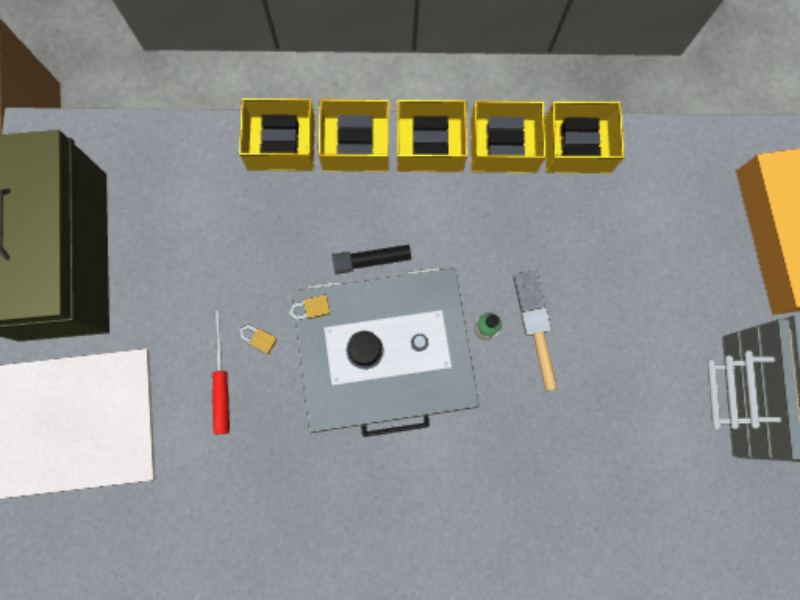

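View pics/scene0.png

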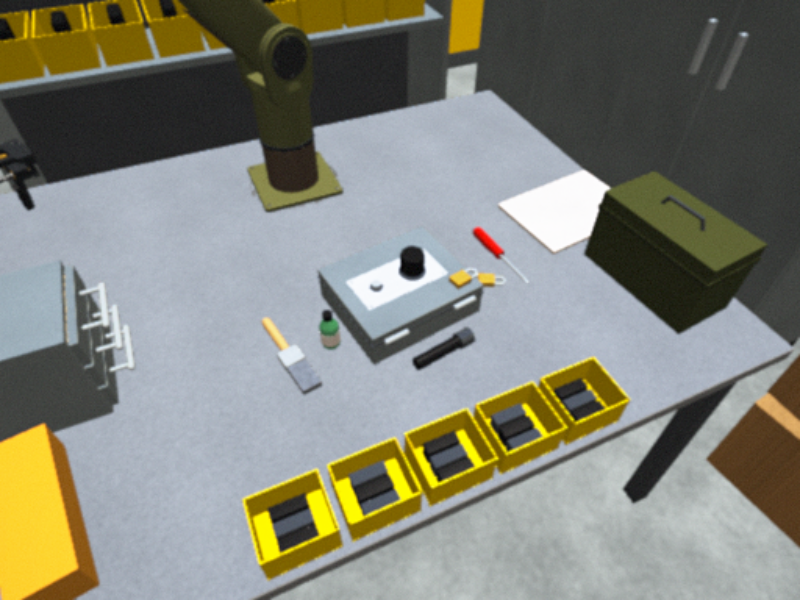

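The top view shows the box, with its corners at (293,290), (455,268), (478,406) and (310,431). The dial top is near (366,346) and the bolt near (420,341). The scene view shows the same layout, with the arm off to the right side.

```bash
cat > h.py <<'E'
import numpy as np,cv2
def ray(c,u,v,z):
    R=cv2.Rodrigues(c["rvec"])[0];C=-R.T@np.ravel(c["tvec"])
    d=R.T@np.linalg.inv(c["K"])@[u,v,1];return (C+d*(z-C[2])/d[2])
E
python3 - <<'E'
from h import *
from workcell import status
from scipy.spatial.transform import Rotation as Ro
c=dict(np.load("top0.npz"));s=.64
P=[ray(c,u*s,v*s,.08)for u,v in((293,290),(455,268),(478,406),(310,431))]
for p in P:print(p)
m=np.mean(P,0);y=(P[0]-P[1]+P[3]-P[2])[:2];y/=np.linalg.norm(y);x=np.array([y[1],-y[0]])
print(m,"yaw",np.degrees(np.arctan2(x[1],x[0])),"dial",m[:2]+.03*y,"bolt",m[:2]-.055*y)
print(ray(c,366*s,346*s,.128),ray(c,420*s,341*s,.092))
print(Ro.from_rotvec(status.get_state()["tcp_rot"]).as_matrix())
E
```

```text
[0.60408285 0.2200537  0.08      ]
[ 0.64140173 -0.03435671  0.08      ]
[ 0.42581447 -0.06687161  0.08      ]
[0.38731268 0.18742354 0.08      ]
[0.51465293 0.07656223 0.08      ] yaw 8.477316101371457 dial [0.5102304  0.10623446] bolt [0.52276091 0.02216314]
[0.51062458 0.10322821 0.128     ] [0.5233035  0.02181218 0.092     ]
[[ 9.17957884e-01  3.96677201e-01 -7.22556021e-04]
 [ 3.96677848e-01 -9.17956775e-01  1.42990037e-03]
 [-9.60663192e-05 -1.59921028e-03 -9.99998717e-01]]
```

>>> arm_command([
  [40,35,0],
  [75,70,0],
  [110,105,0],
  [130,145,0],
  [150,185,0],
  [165,225,0],
  [180,265,0],
  [195,305,0],
  [205,345,0],
  [215,385,0],
], spin=[0,0,0,0,0,0,0,0,0,0], gripper=0.85, force=15)

```text
time_s: 0.93
position: [0.4542, -0.2196, 0.2386]
tcp_rot: [-3.076, -0.636, -0.0]
wrist_force: [-0.0, -0.6, -0.3]
width: 0.075
grasp_force: 0.0
```

>>> arm_command([
  [6,40,0],
  [13,80,0],
  [20,120,0],
  [26,160,0],
  [32,200,0],
  [39,240,0],
  [45,275,0],
  [47,293,0],
  [47,293,0],
  [47,293,0],
], spin=[0,0,0,0,0,0,0,0,0,0])

```text
time_s: 1.77
position: [0.5004, 0.0723, 0.2384]
tcp_rot: [3.076, 0.64, -0.001]
wrist_force: [-0.2, -1.1, 0.2]
width: 0.0747
grasp_force: 0.0
```

```bash
python3 - <<'E'
from workcell import status, camera
import cv2,numpy as np
c=camera("wrist");cv2.imwrite("pics/w1.png",c["color"][:,:,::-1]);np.savez("w1.npz",**c)
s=status.get_state();print(s["position"],s["q"],s["wrist_torque"])
E
```

```text
[0.50033651 0.07058924 0.23842709] [-0.15688051  0.53364466 -0.11691709  1.92289709  0.0946295   0.69154275
 -1.49387213] [-0.02296198  0.02501967  0.00331749]
```

View pics/w1.png

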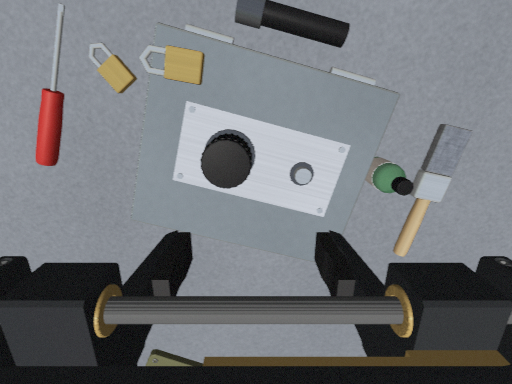

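The wrist view shows the dial top at (226,163) and the bolt top at (303,175). The fingers lie along the image's horizontal axis.

```bash
python3 - <<'E'
from h import *
from workcell import status
c=dict(np.load("w1.npz"))
print(ray(c,226,163,.128),ray(c,303,175,.092))
P=[ray(c,*p,.08) for p in((190,102),(350,147),(324,216),(174,180))]
print(P,np.mean(P,0)); s=status.get_state();print(s["position"],s["time_s"])
E
```

```text
[0.51207985 0.10553478 0.128     ] [0.52441063 0.0220338  0.092     ]
[array([0.54621439, 0.1650418 , 0.08      ]), array([ 0.57218966, -0.01489131,  0.08      ]), array([ 0.48617924, -0.02830787,  0.08      ]), array([0.45699207, 0.15371541, 0.08      ])] [0.51539384 0.06888951 0.08      ]
[0.50033651 0.07058924 0.23842709] 1.8167
```

>>> arm_command([
  [0,0,0],
  [0,0,0],
  [0,0,0],
], spin=[0,0,0])

```text
time_s: 2.07
position: [0.5007, 0.0698, 0.2387]
tcp_rot: [3.077, 0.632, -0.001]
wrist_force: [0.1, -0.3, 0.1]
width: 0.0746
grasp_force: 0.0
```

>>> arm_command([
  [6,18,0],
  [11,35,0],
  [11,35,-25],
  [11,35,-50],
  [11,35,-75],
  [11,35,-80],
  [11,35,-80],
  [11,35,-80],
], spin=[0,0,0,0,0,0,0,0])

```text
time_s: 2.73
position: [0.5122, 0.1061, 0.1593]
tcp_rot: [3.077, 0.635, 0.001]
wrist_force: [-0.3, 0.4, -0.0]
width: 0.0747
grasp_force: 0.0
```

```bash
python3 - <<'E'
from workcell import status, camera
import cv2,numpy as np
c=camera("wrist");cv2.imwrite("pics/w2.png",c["color"][:,:,::-1]);np.savez("w2.npz",**c)
s=status.get_state();print(s["position"],s["q"],s["wrist_torque"])
E
```

```text
[0.51266718 0.10626054 0.15988013] [-0.23536845  0.67490039 -0.09303897  1.95213335  0.11804935  0.51765701
 -1.57445424] [-0.00974401 -0.04768334  0.03538206]
```

View pics/w2.png

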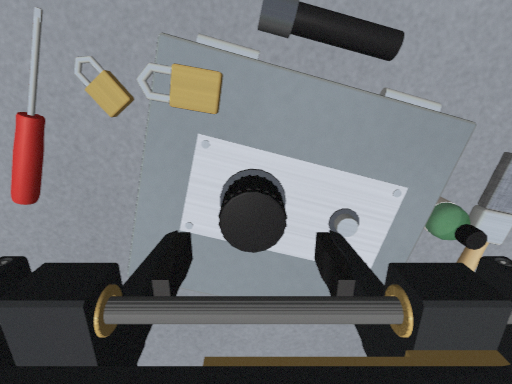

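The dial top at (253,220) is centred between the fingertips at (190,235) and (318,235), so I'll descend and grip.

>>> arm_command([
  [-1,-1,-30],
  [-1,-1,-55],
  [-1,-1,-70],
  [-1,-1,-70],
  [-1,-1,-70],
], spin=[0,0,0,0,0])

```text
time_s: 3.2
position: [0.5114, 0.1055, 0.0896]
tcp_rot: [3.077, 0.636, 0.002]
wrist_force: [-0.0, 0.4, -0.3]
width: 0.0748
grasp_force: 0.0
```

>>> arm_command([
  [0,0,0],
  [0,0,0],
  [0,0,0],
  [0,0,0],
  [0,0,0],
  [0,0,0],
], spin=[0,0,0,0,0,0], gripper=0.4, force=15)

```text
time_s: 3.7
position: [0.5112, 0.1062, 0.0897]
tcp_rot: [-3.076, -0.637, -0.003]
wrist_force: [-1.9, 1.1, 6.9]
width: 0.0506
grasp_force: 15.0
```

```bash
cat > t.py <<'E'
from workcell import status
import numpy as np
from scipy.spatial.transform import Rotation as Ro
s=status.get_state();R=Ro.from_rotvec(s["tcp_rot"]).as_matrix()
print(round(s["time_s"],2),"yaw",round(np.degrees(np.arctan2(R[1,0],R[0,0])),1),"T",s["wrist_torque"].round(3),"F",s["wrist_force"].round(1),s["position"].round(4),"w",round(s["width"],4),round(s["grasp_force"],1),"q7",s["q"][6].round(2),"tau7",s["joint_torque"][6].round(3))
E
python3 t.py
```

```text
3.7 yaw 23.4 T [ 0.319  0.275 -0.014] F [-1.9  1.1  6.9] [0.5112 0.1062 0.0897] w 0.0506 15.0 q7 -1.59 tau7 0.052
```

>>> arm_command([
  [0,0,0],
  [0,0,0],
  [0,0,0],
], spin=[2,4,4])

```text
time_s: 3.95
position: [0.5112, 0.1061, 0.0897]
tcp_rot: [-3.051, -0.744, -0.003]
wrist_force: [-1.4, 1.3, 7.2]
width: 0.0508
grasp_force: 15.0
```

```bash
python3 t.py
```

```text
3.95 yaw 27.4 T [ 0.298  0.237 -0.182] F [-1.4  1.3  7.2] [0.5112 0.1061 0.0897] w 0.0508 15.0 q7 -1.55 tau7 0.382
```

>>> arm_command([
  [0,0,0],
  [0,0,0],
  [0,0,0],
], spin=[2,4,4])

```text
time_s: 4.2
position: [0.5113, 0.106, 0.0897]
tcp_rot: [-3.024, -0.851, -0.003]
wrist_force: [-1.6, 1.0, 7.2]
width: 0.0505
grasp_force: 15.0
```

```bash
python3 t.py
```

```text
4.2 yaw 31.4 T [ 0.264  0.273 -0.036] F [-1.6  1.   7.2] [0.5113 0.106  0.0897] w 0.0505 15.0 q7 -1.51 tau7 0.291
```

>>> arm_command([
  [0,0,0],
  [0,0,0],
  [0,0,0],
], spin=[2,4,4])

```text
time_s: 4.45
position: [0.5113, 0.106, 0.0897]
tcp_rot: [-2.992, -0.957, -0.003]
wrist_force: [-0.9, 1.1, 6.8]
width: 0.0506
grasp_force: 15.0
```

```bash
python3 t.py
```

```text
4.45 yaw 35.5 T [0.199 0.23  0.001] F [-0.9  1.1  6.8] [0.5113 0.106  0.0897] w 0.0506 15.0 q7 -1.47 tau7 0.193
```

>>> arm_command([
  [0,0,0],
  [0,0,0],
  [0,0,0],
], spin=[2,4,4])

```text
time_s: 4.7
position: [0.5113, 0.106, 0.0897]
tcp_rot: [-2.957, -1.061, -0.003]
wrist_force: [-1.0, 0.5, 7.5]
width: 0.0507
grasp_force: 15.0
```

```bash
python3 t.py
```

```text
4.7 yaw 39.5 T [0.25  0.252 0.095] F [-1.   0.5  7.5] [0.5113 0.106  0.0897] w 0.0507 15.0 q7 -1.43 tau7 0.088
```

>>> arm_command([
  [0,0,0],
  [0,0,0],
  [0,0,0],
], spin=[2,4,4])

```text
time_s: 4.95
position: [0.5114, 0.106, 0.0897]
tcp_rot: [-2.918, -1.164, -0.003]
wrist_force: [-0.4, -0.4, 6.7]
width: 0.0508
grasp_force: 15.0
```

```bash
python3 t.py
```

```text
4.95 yaw 43.5 T [0.194 0.213 0.126] F [-0.4 -0.4  6.7] [0.5114 0.106  0.0897] w 0.0508 15.0 q7 -1.39 tau7 -0.017
```

>>> arm_command([
  [0,0,0],
  [0,0,0],
  [0,0,0],
], spin=[2,4,4])

```text
time_s: 5.2
position: [0.5114, 0.1059, 0.0897]
tcp_rot: [2.876, 1.264, 0.003]
wrist_force: [-0.9, 0.5, 6.6]
width: 0.0505
grasp_force: 15.0
```

```bash
python3 t.py
```

```text
5.2 yaw 47.4 T [ 0.213  0.261 -0.041] F [-0.9  0.5  6.6] [0.5114 0.1059 0.0897] w 0.0505 15.0 q7 -1.35 tau7 0.214
```

>>> arm_command([
  [0,0,0],
  [0,0,0],
  [0,0,0],
], spin=[1.5,3,3])

```text
time_s: 5.45
position: [0.5114, 0.1058, 0.0897]
tcp_rot: [2.843, 1.338, 0.003]
wrist_force: [-1.0, 1.5, 6.9]
width: 0.0506
grasp_force: 15.0
```

```bash
python3 t.py
```

```text
5.45 yaw 50.4 T [ 0.223  0.258 -0.195] F [-1.   1.5  6.9] [0.5114 0.1058 0.0897] w 0.0506 15.0 q7 -1.32 tau7 0.269
```

>>> arm_command([
  [0,0,0],
  [0,0,0],
  [0,0,0],
], spin=[1.5,3,3])

```text
time_s: 5.7
position: [0.5115, 0.1058, 0.0897]
tcp_rot: [2.806, 1.412, 0.003]
wrist_force: [-0.2, 0.6, 7.7]
width: 0.0506
grasp_force: 15.0
```

```bash
python3 t.py
```

```text
5.7 yaw 53.4 T [ 0.145  0.199 -0.091] F [-0.2  0.6  7.7] [0.5115 0.1058 0.0897] w 0.0506 15.0 q7 -1.28 tau7 0.194
```

>>> arm_command([
  [0,0,0],
  [0,0,0],
  [0,0,0],
  [0,0,0],
], spin=[2.5,5,8,8])

```text
time_s: 6.03
position: [0.5115, 0.1058, 0.0897]
tcp_rot: [2.699, 1.607, 0.003]
wrist_force: [0.6, 0.2, 7.2]
width: 0.0506
grasp_force: 15.0
```

```bash
python3 t.py
```

```text
6.03 yaw 61.5 T [0.189 0.217 0.11 ] F [0.6 0.2 7.2] [0.5115 0.1058 0.0897] w 0.0506 15.0 q7 -1.2 tau7 0.141
```

>>> arm_command([
  [0,0,0],
  [0,0,0],
  [0,0,0],
], spin=[1.5,3,3])

```text
time_s: 6.28
position: [0.5115, 0.1058, 0.0897]
tcp_rot: [2.657, 1.676, 0.003]
wrist_force: [0.6, -0.1, 6.6]
width: 0.0505
grasp_force: 15.0
```

```bash
python3 t.py
```

```text
6.28 yaw 64.5 T [0.115 0.185 0.205] F [ 0.6 -0.1  6.6] [0.5115 0.1058 0.0897] w 0.0505 15.0 q7 -1.17 tau7 -0.075
```

>>> arm_command([
  [0,0,0],
  [0,0,0],
  [0,0,0],
], spin=[1.5,3,3])

```text
time_s: 6.53
position: [0.5116, 0.1057, 0.0897]
tcp_rot: [2.613, 1.742, 0.003]
wrist_force: [-0.1, 0.0, 7.3]
width: 0.0506
grasp_force: 15.0
```

```bash
python3 t.py
```

```text
6.53 yaw 67.4 T [ 0.155  0.143 -0.204] F [-0.1  0.   7.3] [0.5116 0.1057 0.0897] w 0.0506 15.0 q7 -1.13 tau7 0.31
```

>>> arm_command([
  [0,0,0],
  [0,0,0],
  [0,0,0],
], spin=[1.5,3,3])

```text
time_s: 6.78
position: [0.5116, 0.1057, 0.0897]
tcp_rot: [2.567, 1.81, 0.003]
wrist_force: [-0.6, 0.8, 6.8]
width: 0.051
grasp_force: 15.0
```

```bash
python3 t.py
```

```text
6.78 yaw 70.4 T [ 0.101  0.144 -0.1  ] F [-0.6  0.8  6.8] [0.5116 0.1057 0.0897] w 0.051 15.0 q7 -1.1 tau7 0.234
```

>>> arm_command([
  [0,0,0],
  [0,0,0],
  [0,0,0],
], spin=[2,4,4])

```text
time_s: 7.03
position: [0.5117, 0.1057, 0.0897]
tcp_rot: [2.501, 1.9, 0.004]
wrist_force: [0.8, 0.4, 5.7]
width: 0.0508
grasp_force: 15.0
```

```bash
python3 t.py
```

```text
7.03 yaw 74.4 T [ 0.076  0.189 -0.02 ] F [0.8 0.4 5.7] [0.5117 0.1057 0.0897] w 0.0508 15.0 q7 -1.06 tau7 0.185
```

>>> arm_command([
  [0,0,0],
  [0,0,0],
  [0,0,0],
], spin=[2,4,4])

```text
time_s: 7.28
position: [0.5117, 0.1057, 0.0897]
tcp_rot: [2.433, 1.986, 0.004]
wrist_force: [0.0, -0.2, 6.4]
width: 0.0508
grasp_force: 15.0
```

```bash
python3 t.py
```

```text
7.28 yaw 78.5 T [0.034 0.103 0.095] F [ 0.  -0.2  6.4] [0.5117 0.1057 0.0897] w 0.0508 15.0 q7 -1.01 tau7 0.087
```

>>> arm_command([
  [0,0,0],
  [0,0,0],
  [0,0,0],
], spin=[2,4,4])

```text
time_s: 7.53
position: [0.5118, 0.1057, 0.0897]
tcp_rot: [2.361, 2.07, 0.004]
wrist_force: [-0.3, 0.0, 5.9]
width: 0.0506
grasp_force: 15.0
```

```bash
python3 t.py
```

```text
7.53 yaw 82.5 T [0.033 0.106 0.215] F [-0.3  0.   5.9] [0.5118 0.1057 0.0897] w 0.0506 15.0 q7 -0.97 tau7 -0.019
```

>>> arm_command([
  [0,0,0],
  [0,0,0],
  [0,0,0],
], spin=[2,4,4])

```text
time_s: 7.78
position: [0.5119, 0.1056, 0.0897]
tcp_rot: [2.289, 2.149, 0.004]
wrist_force: [0.4, 0.5, 6.1]
width: 0.0507
grasp_force: 15.0
```

```bash
python3 t.py
```

```text
7.78 yaw 86.4 T [ 0.117  0.131 -0.257] F [0.4 0.5 6.1] [0.5119 0.1056 0.0897] w 0.0507 15.0 q7 -0.92 tau7 0.392
```

>>> arm_command([
  [0,0,0],
  [0,0,0],
  [0,0,0],
], spin=[1,2,2])

```text
time_s: 8.03
position: [0.5119, 0.1057, 0.0897]
tcp_rot: [2.252, 2.188, 0.004]
wrist_force: [0.7, 0.2, 6.0]
width: 0.0507
grasp_force: 15.0
```

```bash
python3 t.py
```

```text
8.03 yaw 88.4 T [ 0.032  0.02  -0.179] F [0.7 0.2 6. ] [0.5119 0.1057 0.0897] w 0.0507 15.0 q7 -0.9 tau7 0.235
```

>>> arm_command([
  [0,0,0],
  [0,0,0],
  [0,0,0],
  [0,0,0],
], spin=[3,6,8,8])

```text
time_s: 8.37
position: [0.512, 0.1057, 0.0897]
tcp_rot: [2.092, 2.342, 0.004]
wrist_force: [0.7, 0.6, 5.5]
width: 0.0506
grasp_force: 15.0
```

```bash
python3 t.py
```

```text
8.37 yaw 96.4 T [0.006 0.083 0.002] F [0.7 0.6 5.5] [0.512  0.1057 0.0897] w 0.0506 15.0 q7 -0.81 tau7 0.164
```

>>> arm_command([
  [0,0,0],
  [0,0,0],
  [0,0,0],
], spin=[2,4,4])

```text
time_s: 8.62
position: [0.512, 0.1057, 0.0897]
tcp_rot: [2.008, 2.413, 0.004]
wrist_force: [0.6, -0.4, 6.4]
width: 0.0507
grasp_force: 15.0
```

```bash
python3 t.py
```

```text
8.62 yaw 100.5 T [-0.006 -0.038  0.132] F [ 0.6 -0.4  6.4] [0.512  0.1057 0.0897] w 0.0507 15.0 q7 -0.76 tau7 0.052
```

>>> arm_command([
  [0,0,0],
  [0,0,0],
  [0,0,0],
], spin=[1.5,3,3])

```text
time_s: 8.87
position: [0.5121, 0.1057, 0.0897]
tcp_rot: [1.945, 2.465, 0.004]
wrist_force: [0.8, -0.1, 5.4]
width: 0.0505
grasp_force: 15.0
```

```bash
python3 t.py
```

```text
8.87 yaw 103.5 T [-0.123 -0.061  0.212] F [ 0.8 -0.1  5.4] [0.5121 0.1057 0.0897] w 0.0505 15.0 q7 -0.72 tau7 -0.066
```

>>> arm_command([
  [0,0,0],
  [0,0,0],
  [0,0,0],
], spin=[1.5,3,3])

```text
time_s: 9.12
position: [0.5121, 0.1057, 0.0897]
tcp_rot: [1.881, 2.514, 0.004]
wrist_force: [0.5, 0.3, 5.1]
width: 0.0506
grasp_force: 15.0
```

```bash
python3 t.py
```

```text
9.12 yaw 106.4 T [ 0.014  0.03  -0.156] F [0.5 0.3 5.1] [0.5121 0.1057 0.0897] w 0.0506 15.0 q7 -0.69 tau7 0.303
```

>>> arm_command([
  [0,0,0],
  [0,0,0],
  [0,0,0],
], spin=[1,2,2])

```text
time_s: 9.37
position: [0.5121, 0.1057, 0.0897]
tcp_rot: [1.837, 2.546, 0.004]
wrist_force: [0.8, 1.3, 5.6]
width: 0.0507
grasp_force: 15.0
```

```bash
python3 t.py
```

```text
9.37 yaw 108.4 T [-0.004 -0.015 -0.033] F [0.8 1.3 5.6] [0.5121 0.1057 0.0897] w 0.0507 15.0 q7 -0.66 tau7 0.186
```

>>> arm_command([
  [0,0,0],
  [0,0,0],
  [0,0,0],
], spin=[1,2,2])

```text
time_s: 9.62
position: [0.5122, 0.1057, 0.0897]
tcp_rot: [1.792, 2.578, 0.004]
wrist_force: [1.6, 0.3, 4.6]
width: 0.0506
grasp_force: 15.0
```

```bash
python3 t.py
```

```text
9.62 yaw 110.4 T [-0.056 -0.115 -0.058] F [1.6 0.3 4.6] [0.5122 0.1057 0.0897] w 0.0506 15.0 q7 -0.64 tau7 0.141
```

>>> arm_command([
  [0,0,0],
  [0,0,0],
  [0,0,0],
], spin=[1,2,2])

```text
time_s: 9.87
position: [0.5122, 0.1057, 0.0897]
tcp_rot: [1.747, 2.609, 0.004]
wrist_force: [1.7, 0.8, 4.3]
width: 0.0508
grasp_force: 15.0
```

```bash
python3 t.py
```

```text
9.87 yaw 112.4 T [-0.046 -0.003 -0.005] F [1.7 0.8 4.3] [0.5122 0.1057 0.0897] w 0.0508 15.0 q7 -0.61 tau7 0.096
```

>>> arm_command([
  [0,0,0],
  [0,0,0],
  [0,0,0],
], spin=[2,5,5])

```text
time_s: 10.12
position: [0.5123, 0.1058, 0.0897]
tcp_rot: [1.628, 2.684, 0.004]
wrist_force: [1.5, -0.6, 6.5]
width: 0.0507
grasp_force: 15.0
```

```bash
python3 t.py
```

```text
10.12 yaw 117.5 T [-0.046 -0.154  0.211] F [ 1.5 -0.6  6.5] [0.5123 0.1058 0.0897] w 0.0507 15.0 q7 -0.55 tau7 0.187
```

>>> arm_command([
  [0,0,0],
  [0,0,0],
  [0,0,0],
], spin=[2,4,4])

```text
time_s: 10.37
position: [0.5123, 0.1059, 0.0897]
tcp_rot: [1.534, 2.739, 0.004]
wrist_force: [1.8, 0.8, 5.9]
width: 0.0503
grasp_force: 15.0
```

```bash
python3 t.py
```

```text
10.37 yaw 121.5 T [-0.039 -0.111  0.21 ] F [1.8 0.8 5.9] [0.5123 0.1059 0.0897] w 0.0503 15.0 q7 -0.5 tau7 0.012
```

>>> arm_command([
  [0,0,0],
  [0,0,0],
  [0,0,0],
], spin=[1.5,3,3])

```text
time_s: 10.62
position: [0.5123, 0.1058, 0.0897]
tcp_rot: [1.464, 2.777, 0.004]
wrist_force: [2.0, 0.6, 5.9]
width: 0.0506
grasp_force: 15.0
```

```bash
python3 t.py
```

```text
10.62 yaw 124.4 T [ 0.006 -0.144 -0.144] F [2.  0.6 5.9] [0.5123 0.1058 0.0897] w 0.0506 15.0 q7 -0.46 tau7 0.314
```

>>> arm_command([
  [0,0,0],
  [0,0,0],
  [0,0,0],
], spin=[1,2,2])

```text
time_s: 10.87
position: [0.5124, 0.1058, 0.0897]
tcp_rot: [1.417, 2.801, 0.004]
wrist_force: [1.4, 0.6, 5.6]
width: 0.0503
grasp_force: 15.0
```

```bash
python3 t.py
```

```text
10.87 yaw 126.3 T [ 0.017 -0.282 -0.311] F [1.4 0.6 5.6] [0.5124 0.1058 0.0897] w 0.0503 15.0 q7 -0.44 tau7 0.467
```

>>> arm_command([
  [0,0,0],
  [0,0,0],
  [0,0,0],
], spin=[1,2,2])

```text
time_s: 11.12
position: [0.5127, 0.1056, 0.0896]
tcp_rot: [1.367, 2.825, 0.004]
wrist_force: [3.7, -0.8, 6.4]
width: 0.0503
grasp_force: 15.0
```

```bash
python3 t.py
```

```text
11.12 yaw 128.4 T [-0.007 -0.761 -0.534] F [ 3.7 -0.8  6.4] [0.5127 0.1056 0.0896] w 0.0503 15.0 q7 -0.41 tau7 0.629
```

>>> arm_command([
  [0,0,0],
  [0,0,0],
  [0,0,0],
  [0,0,0],
  [0,0,0],
], spin=[0,0,0,0,0], gripper=0.7)

```text
time_s: 11.53
position: [0.5102, 0.1053, 0.0884]
tcp_rot: [-1.367, -2.828, 0.001]
wrist_force: [0.1, 0.7, 0.2]
width: 0.0618
grasp_force: 0.0
```

```bash
python3 t.py
```

```text
11.53 yaw 128.4 T [-0.016 -0.154  0.037] F [0.1 0.7 0.2] [0.5102 0.1053 0.0884] w 0.0618 0.0 q7 -0.41 tau7 0.004
```

>>> arm_command([
  [-1,0,0],
  [-1,0,0],
  [-1,0,0],
  [-1,0,0],
  [-1,0,0],
  [-1,0,0],
], spin=[0,0,0,0,0,0], gripper=0.4, force=20)

```text
time_s: 12.03
position: [0.5114, 0.1071, 0.0888]
tcp_rot: [1.367, 2.827, 0.007]
wrist_force: [4.6, 2.9, -4.6]
width: 0.0502
grasp_force: 20.0
```

```bash
python3 t.py
```

```text
12.03 yaw 128.4 T [ 0.46  -0.795 -0.034] F [ 4.6  2.9 -4.6] [0.5114 0.1071 0.0888] w 0.0502 20.0 q7 -0.41 tau7 0.006
```

>>> arm_command([
  [0,0,0],
  [0,0,0],
  [0,0,0],
], spin=[-2,-4,-4])

```text
time_s: 12.28
position: [0.5114, 0.1071, 0.0888]
tcp_rot: [1.466, 2.777, 0.006]
wrist_force: [2.5, 3.7, -4.6]
width: 0.0506
grasp_force: 20.0
```

```bash
python3 t.py
```

```text
12.28 yaw 124.4 T [ 0.496 -0.832  0.124] F [ 2.5  3.7 -4.6] [0.5114 0.1071 0.0888] w 0.0506 20.0 q7 -0.46 tau7 -0.331
```

>>> arm_command([
  [0,0,0],
  [0,0,0],
  [0,0,0],
], spin=[-2,-4,-4])

```text
time_s: 12.53
position: [0.5115, 0.1071, 0.0888]
tcp_rot: [1.563, 2.724, 0.007]
wrist_force: [4.4, 2.2, -4.7]
width: 0.0506
grasp_force: 20.0
```

```bash
python3 t.py
```

```text
12.53 yaw 120.3 T [ 0.457 -0.852 -0.043] F [ 4.4  2.2 -4.7] [0.5115 0.1071 0.0888] w 0.0506 20.0 q7 -0.52 tau7 -0.22
```

>>> arm_command([
  [0,0,0],
  [0,0,0],
  [0,0,0],
], spin=[-2,-5,-5])

```text
time_s: 12.78
position: [0.5115, 0.1071, 0.0888]
tcp_rot: [1.681, 2.653, 0.007]
wrist_force: [4.9, 3.5, -4.7]
width: 0.0505
grasp_force: 20.0
```

```bash
python3 t.py
```

```text
12.78 yaw 115.3 T [ 0.511 -0.888 -0.11 ] F [ 4.9  3.5 -4.7] [0.5115 0.1071 0.0888] w 0.0505 20.0 q7 -0.58 tau7 -0.2
```

>>> arm_command([
  [0,0,0],
  [0,0,0],
  [0,0,0],
], spin=[-2,-4,-4])

```text
time_s: 13.03
position: [0.5116, 0.1072, 0.0888]
tcp_rot: [1.773, 2.593, 0.007]
wrist_force: [4.6, 2.4, -4.8]
width: 0.0503
grasp_force: 20.0
```

```bash
python3 t.py
```

```text
13.03 yaw 111.3 T [ 0.515 -0.849 -0.264] F [ 4.6  2.4 -4.8] [0.5116 0.1072 0.0888] w 0.0503 20.0 q7 -0.63 tau7 0.013
```

>>> arm_command([
  [0,0,0],
  [0,0,0],
  [0,0,0],
], spin=[-1.5,-3,-3])

```text
time_s: 13.28
position: [0.5116, 0.1072, 0.0888]
tcp_rot: [1.838, 2.547, 0.007]
wrist_force: [4.8, 2.8, -4.0]
width: 0.0507
grasp_force: 20.0
```

```bash
python3 t.py
```

```text
13.28 yaw 108.4 T [ 0.5   -0.917  0.145] F [ 4.8  2.8 -4. ] [0.5116 0.1072 0.0888] w 0.0507 20.0 q7 -0.67 tau7 -0.314
```

>>> arm_command([
  [0,0,0],
  [0,0,0],
  [0,0,0],
], spin=[-1.5,-3,-3])

```text
time_s: 13.53
position: [0.5117, 0.1072, 0.0888]
tcp_rot: [1.904, 2.498, 0.007]
wrist_force: [4.8, 2.9, -4.9]
width: 0.0505
grasp_force: 20.0
```

```bash
python3 t.py
```

```text
13.53 yaw 105.4 T [ 0.52  -0.846  0.077] F [ 4.8  2.9 -4.9] [0.5117 0.1072 0.0888] w 0.0505 20.0 q7 -0.7 tau7 -0.23
```

>>> arm_command([
  [0,0,0],
  [0,0,0],
  [0,0,0],
  [0,0,0],
], spin=[-3,-6,-9,-9])

```text
time_s: 13.87
position: [0.5118, 0.1072, 0.0888]
tcp_rot: [2.097, 2.339, 0.008]
wrist_force: [4.7, 3.0, -6.3]
width: 0.0504
grasp_force: 20.0
```

```bash
python3 t.py
```

```text
13.87 yaw 96.2 T [ 0.459 -0.886 -0.213] F [ 4.7  3.  -6.3] [0.5118 0.1072 0.0888] w 0.0504 20.0 q7 -0.81 tau7 -0.169
```

>>> arm_command([
  [0,0,0],
  [0,0,0],
  [0,0,0],
], spin=[-2,-4,-4])

```text
time_s: 14.12
position: [0.5118, 0.1072, 0.0888]
tcp_rot: [2.177, 2.265, 0.008]
wrist_force: [5.1, 3.5, -4.9]
width: 0.0507
grasp_force: 20.0
```

```bash
python3 t.py
```

```text
14.12 yaw 92.3 T [ 0.55  -0.886 -0.311] F [ 5.1  3.5 -4.9] [0.5118 0.1072 0.0888] w 0.0507 20.0 q7 -0.86 tau7 0.056
```

>>> arm_command([
  [0,0,0],
  [0,0,0],
  [0,0,0],
], spin=[-1.5,-3,-3])

```text
time_s: 14.37
position: [0.5119, 0.1073, 0.0889]
tcp_rot: [2.233, 2.209, 0.008]
wrist_force: [5.2, 2.3, -5.7]
width: 0.0498
grasp_force: 20.0
```

```bash
python3 t.py
```

```text
14.37 yaw 89.4 T [ 0.533 -0.93   0.126] F [ 5.2  2.3 -5.7] [0.5119 0.1073 0.0889] w 0.0498 20.0 q7 -0.89 tau7 -0.317
```

>>> arm_command([
  [0,0,0],
  [0,0,0],
  [0,0,0],
], spin=[-1.5,-3,-3])

```text
time_s: 14.62
position: [0.5119, 0.1072, 0.0888]
tcp_rot: [2.29, 2.15, 0.008]
wrist_force: [5.3, 2.3, -5.1]
width: 0.0502
grasp_force: 20.0
```

```bash
python3 t.py
```

```text
14.62 yaw 86.4 T [ 0.45  -0.916  0.137] F [ 5.3  2.3 -5.1] [0.5119 0.1072 0.0888] w 0.0502 20.0 q7 -0.93 tau7 -0.25
```

>>> arm_command([
  [0,0,0],
  [0,0,0],
  [0,0,0],
  [0,0,0],
], spin=[-3,-6,-10,-10])

```text
time_s: 14.95
position: [0.512, 0.1072, 0.0888]
tcp_rot: [2.472, 1.938, 0.008]
wrist_force: [4.8, 2.5, -6.1]
width: 0.0505
grasp_force: 20.0
```

```bash
python3 t.py
```

```text
14.95 yaw 76.2 T [ 0.547 -0.978 -0.159] F [ 4.8  2.5 -6.1] [0.512  0.1072 0.0888] w 0.0505 20.0 q7 -1.04 tau7 -0.231
```

>>> arm_command([
  [0,0,0],
  [0,0,0],
  [0,0,0],
], spin=[-1.5,-3,-3])

```text
time_s: 15.2
position: [0.5121, 0.1071, 0.0889]
tcp_rot: [-2.521, -1.875, -0.009]
wrist_force: [4.6, 2.6, -5.5]
width: 0.0505
grasp_force: 20.0
```

```bash
python3 t.py
```

```text
15.2 yaw 73.3 T [ 0.54  -0.944 -0.214] F [ 4.6  2.6 -5.5] [0.5121 0.1071 0.0889] w 0.0505 20.0 q7 -1.07 tau7 0.087
```

>>> arm_command([
  [0,0,0],
  [0,0,0],
  [0,0,0],
], spin=[-1,-2,-2])

```text
time_s: 15.45
position: [0.5121, 0.1072, 0.0888]
tcp_rot: [2.551, 1.833, 0.009]
wrist_force: [5.3, 2.8, -5.1]
width: 0.0506
grasp_force: 20.0
```

```bash
python3 t.py
```

```text
15.45 yaw 71.4 T [ 0.428 -0.998  0.106] F [ 5.3  2.8 -5.1] [0.5121 0.1072 0.0888] w 0.0506 20.0 q7 -1.1 tau7 -0.268
```

>>> arm_command([
  [0,0,0],
  [0,0,0],
  [0,0,0],
  [0,0,0],
  [0,0,0],
], spin=[0,0,0,0,0], gripper=0.75)

```text
time_s: 15.87
position: [0.5093, 0.1051, 0.0887]
tcp_rot: [-2.552, -1.832, 0.001]
wrist_force: [-0.1, -0.5, -0.3]
width: 0.0661
grasp_force: 0.0
```

>>> arm_command([
  [0,0,20],
  [0,0,45],
  [0,0,60],
  [0,0,60],
  [0,0,60],
], spin=[0,0,0,0,0])

```text
time_s: 16.28
position: [0.51, 0.1053, 0.1492]
tcp_rot: [2.552, 1.832, 0.002]
wrist_force: [-1.2, -0.1, -0.2]
width: 0.0663
grasp_force: 0.0
```

```bash
python3 t.py
```

```text
16.28 yaw 71.3 T [-0.04  -0.074  0.011] F [-1.2 -0.1 -0.2] [0.51   0.1053 0.1492] w 0.0663 0.0 q7 -1.04 tau7 0.025
```

>>> arm_command([
  [4,-25,5],
  [9,-55,5],
  [14,-84,5],
  [14,-84,0],
  [14,-84,-20],
  [14,-84,-40],
  [14,-84,-49],
  [14,-84,-49],
  [14,-84,-49],
], spin=[0,0,0,0,0,0,0,0,0], gripper=0.0)

```text
time_s: 17.03
position: [0.5231, 0.0217, 0.0991]
tcp_rot: [-2.55, -1.833, 0.003]
wrist_force: [-0.8, 0.0, -0.4]
width: 0.0081
grasp_force: 0.0
```

```bash
python3 - <<'E'
exec(open("t.py").read())
from workcell import camera
import cv2
c=camera("wrist");cv2.imwrite("pics/w3.png",c["color"][:,:,::-1])
E
```

```text
17.03 yaw 71.4 T [-0.047 -0.057 -0.052] F [-0.8  0.  -0.4] [0.5231 0.0217 0.0991] w 0.0081 0.0 q7 -0.95 tau7 -0.019
```

View pics/w3.png

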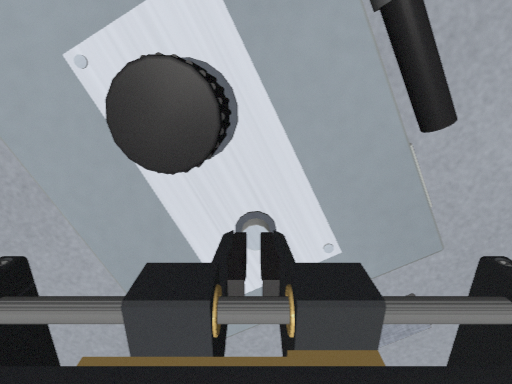

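The bolt, near (256,222), sits right under the fingertips, so I'll press.

>>> arm_command([
  [0,0,0],
  [0,0,0],
  [1,0,-4],
  [1,0,-7],
  [1,0,-10],
  [1,0,-13],
  [1,0,-16],
  [1,0,-16],
], spin=[0,0,0,0,0,0,0,0])

```text
time_s: 17.75
position: [0.5249, 0.0214, 0.0833]
tcp_rot: [2.552, 1.832, 0.0]
wrist_force: [0.6, 0.0, -0.3]
width: 0.0004
grasp_force: 0.0
```

>>> arm_command([
  [0,0,-1],
  [0,0,-2],
  [0,0,-2],
], spin=[0,0,0])

```text
time_s: 18.0
position: [0.5248, 0.0214, 0.0824]
tcp_rot: [2.551, 1.832, 0.001]
wrist_force: [-1.5, -1.2, 8.6]
width: 0.0002
grasp_force: 4.5
```

>>> arm_command([
  [0,0,-1],
  [0,0,-1],
  [0,0,-1],
], spin=[0,0,0])

```text
time_s: 18.25
position: [0.5249, 0.0214, 0.0823]
tcp_rot: [2.551, 1.832, 0.001]
wrist_force: [-1.6, -0.8, 18.2]
width: 0.0009
grasp_force: 9.0
```

It has bottomed out at 82.3 mm, so I'll lift away.

>>> arm_command([
  [0,0,15],
  [0,0,45],
  [0,0,80],
  [0,0,110],
  [0,0,110],
  [0,0,110],
], spin=[0,0,0,0,0,0])

```text
time_s: 18.75
position: [0.5253, 0.0214, 0.1918]
tcp_rot: [2.551, 1.831, 0.004]
wrist_force: [0.4, -0.2, 0.1]
width: 0.0
grasp_force: 0.0
```

```bash
python3 - <<'E'
exec(open("t.py").read())
from workcell import job
print(job.hand_in())
E
```

```text
18.75 yaw 71.3 T [0.011 0.004 0.051] F [ 0.4 -0.2  0.1] [0.5253 0.0214 0.1918] w 0.0 0.0 q7 -0.86 tau7 0.044
the job is handed in; nothing more can be done
None
```

I felt the dial to its anticlockwise stop (about 0.5 N m), set it to the third click clockwise, pushed the bolt until it bottomed at about 82 mm, lifted clear and handed in at about 19 s; the hand-in returned no verdict.

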